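Gauge a blind bore and fit the matching locating post

TASK

Take the depth rod from its stand, lower it into the blind bore of the grey-blue machine foot until its tip rests on the bottom, and put it back in its stand. Then stand in the bore, fully home, the one post that comes out level with the fixed steel post beside it (the post whose cap has the colour of the rod's band that stood at the mouth of the bore), and leave the other two posts in the rack.

Things in the scene. Friction and masses are not known exactly. Their poses are not given: they have to be found in the camera images.
- rod: Loose depth rod, 120 g, upright in its stand. From the tip up: steel shaft 12 mm thick, 0 to 100 mm (bands: green 20-40, yellow 40-60, red 60-80 mm); collar 34 mm across, 100-106 mm; round black handle 24 mm in diameter, 106-150 mm, to grip it by. The tip's last 4 mm taper to 6 mm across. Origin: end of the tip; z up to the handle.
- stand_top (a point): Centre of the mouth of the rod's fixed stand: an aluminium tube 48 mm across and 105 mm high with an upright 22 mm hole 101 mm deep. The rod hangs in it by its collar on the tube's top, the tip then 100 mm below this point. z up.
- bore (a point): Centre of the mouth of the upright blind bore, 26 mm in diameter, in the fixed grey-blue machine foot (110 x 180 mm, top face 85 mm high). The fixed steel post, 20 mm thick and 50 mm high above the face, stands 90 mm along this frame's +y. z up. The bore is 30 (green), 50 (yellow) or 70 mm (red) deep, varying from run to run.
- rack: Fixed wooden rack, 220 x 70 mm, 50 mm high, with three upright 26 mm holes 40 mm deep, in a row 73 mm apart along its x. Each holds one post. Origin: centre of the underside; z up.
- post_green: Loose steel post, 80 mm long, 20 mm in diameter, 150 g, with a green cap (top 12 mm); the foot tapers to 10 mm across over its last 8 mm. Starts upright in one of the rack's holes (which one varies), 40 mm standing above the rack. Fits the 30 mm deep bore. Origin: centre of the foot's end; z up to the cap.
- post_yellow: Loose steel post, 100 mm long, 20 mm in diameter, 150 g, with a yellow cap (top 12 mm); the foot tapers to 10 mm across over its last 8 mm. Starts upright in one of the rack's holes (which one varies), 60 mm standing above the rack. Fits the 50 mm deep bore. Origin: centre of the foot's end; z up to the cap.
- post_red: Loose steel post, 120 mm long, 20 mm in diameter, 150 g, with a red cap (top 12 mm); the foot tapers to 10 mm across over its last 8 mm. Starts upright in one of the rack's holes (which one varies), 80 mm standing above the rack. Fits the 70 mm deep bore. Origin: centre of the foot's end; z up to the cap.

How it is judged (in metres and radians):
On the way, in this order (a step that is already met when the one before it is completed fails the run):
1. the depth rod's tip rests on the bottom of the bore ((z of rod in the frame of bore between -0.034 and -0.026 m or z of rod in the frame of bore between -0.054 and -0.046 m or z of rod in the frame of bore between -0.074 and -0.066 m) and horizontal distance between rod and bore below 0.014 m and contact force between rod_c0 and anything else above 0.5 N), for 0.2 s.
2. the depth rod is back in its stand (z of rod in the frame of stand_top between -0.115 and -0.085 m and horizontal distance between rod and stand_top below 0.015 m and angle between rod's own z axis and vertical below 0.2 rad and linear speed of rod below 0.02 m/s), for 0.2 s.
At the end, for the whole second after the job is handed in: One post at rest in the bore (foot within 15 mm of its axis, lean under 14 degrees), top within 10 mm of level with the fixed post; the other two within 20 mm of their starts and 14 degrees of upright; rod at rest in its stand, tip 85-115 mm below the mouth, within 15 mm and 11 degrees (all of step 2 and ((z of post_green in the frame of bore between -0.04 and -0.02 m and horizontal distance between post_green and bore below 0.015 m and angle between each of post_green, post_yellow, post_red's own z axis and vertical below 0.25 rad and linear speed of post_green below 0.02 m/s and distance of each of post_yellow, post_red from where it was at the start of the episode below 0.02 m) or (z of post_yellow in the frame of bore between -0.06 and -0.04 m and horizontal distance between post_yellow and bore below 0.015 m and angle between each of post_yellow, post_green, post_red's own z axis and vertical below 0.25 rad and linear speed of post_yellow below 0.02 m/s and distance of each of post_green, post_red from where it was at the start of the episode below 0.02 m) or (z of post_red in the frame of bore between -0.08 and -0.06 m and horizontal distance between post_red and bore below 0.015 m and angle between each of post_red, post_green, post_yellow's own z axis and vertical below 0.25 rad and linear speed of post_red below 0.02 m/s and distance of each of post_green, post_yellow from where it was at the start of the episode below 0.02 m))); the robot touches nothing.
It also fails if it takes over 72 s, if anything falls off the work surface, if the arm or the gripper's body presses on something with over 40 N, if the wrist force passes 120 N, or if a joint passes its speed limit or range.

ROBOT

A 6-joint arm with a two-finger parallel gripper is mounted at the origin on the work surface. World frame = base frame: x ahead of the robot, y to its left, z up, the work surface at z = 0. Lengths are in mm, angles in rad, forces in N, time in s.
With the tool pointing down it reaches from about 275 to 1000 mm from the base axis. Payload 8.4 kg.
Tool frame: the origin (TCP) lies at the very end of the fingers, on their centre line; the grasp point (between the pads) lies 19 mm behind it; y points along the fingers, x is the direction in which the jaws open and shut, and the axes are right-handed (so a half turn about y gives the same grasp; the last joint's range is limited). The gripper opens to 85 mm and grips with 20 to 120 N. Pads are 22 mm wide; open, the fingers measure 114 mm over their backs; the gripper's body (76 mm by 85 mm) begins 54 mm behind the grasp point. The pads swing forward as they close: fully open they stand 13 mm farther back than shut.
Start: joints at [1.144, 0.353, 1.633, -0, 1.155, -0.002], TCP at [257.585, 569.454, 231.281] pointing down, gripper open.
Joint ranges: [-2.63, 2.63], [-0.92, 2.1], [0.06, 2.66], [-1.3, 4.44], [0, 2.69], [-3.02, 3.02]. Speed limits (rad/s): [2.22, 2.22, 2.79, 3.14, 3.14, 3.14].

INTERFACE

Orientations are given as [roll, pitch, yaw] about the fixed x, y, z axes, in that order (R = Rz(yaw) Ry(pitch) Rx(roll)).
In Python, from rig import r gives the robot as it stands.
- The arm moves only by the tool servo_tool, never from a script. Its argument "motion" is a list of rows, each a list of 7 numbers: the opening, from -1 (shut) to 1 (fully open), then the shift along the tool's x, y, z in m, then the turn, a rotation vector about the tool's x, y, z in units of 10 degrees (1.0 is 10 degrees). A call has 1 to 12 rows; each row is the pose to reach, as a shift and turn from the pose commanded when the call began, along the tool's axes at that moment; what a row does not reach only later rows make up. A row lasts 1/8 s, in which the tool goes at most 62.5 mm and 10.7 degrees, less where a joint would pass 70% of its speed; a pose out of reach is approached as far as the arm can. A call with a gripper value outside its range is refused whole. The fingers move at their own pace and stop on an object; "grip_force" is the grip in N (left out, the last holds). Time passes only in rows, so rows that repeat a pose let the fingers close. It gives the time, the measured TCP pose, the force and the opening at its end, in the units of the state.
- r.sense(): the state, without advancing time (a new reading comes with each control period).
- r.grab_frame(name): name is "scene" or "top" or "wrist"; returns the picture (400x640x3 uint8, red, green, blue); there is no depth.
- r.calibration(name): a dict with "fx", "fy", "cx", "cy" (pixels), "R" (3x3) and "t" (3): a world point X has camera coordinates R X + t; the wrist camera has in their place "mount" (4x4, takes a point from camera to tool coordinates, whose origin is the TCP and whose axes are the tool frame's). Camera axes: x right, y down, z forward; pixel columns grow to the right and rows downward; lengths in mm; the calibration is good to about 2 mm. A picture is of the moment at which its call begins: read the wrist's pose just before it. calibration takes no time and is no camera call.
- r.sign_off(): hands the job in, once; it reports no verdict.
The state is a dict: "clock": time; "qpos": joint angles; "qvel": joint speeds; "joint_efforts": joint torques, N m; "eef_pos": TCP position; "tcp_rot": TCP orientation; "contact_force": force on the tool from outside, world axes, zero at the start; "wrist_torque": the same for the moment, N m; "opening": opening from 0.0 (shut) to 1.0 (fully open).
Only numpy, scipy, OpenCV 4.12 (cv2) and the standard library are available. Lean on these libraries where they do the work, as an engineer would, in place of code of your own. Each camera call takes 0.05 s, during which the arm holds its last target. There are 200 camera calls.

## Working session

There is one attempt and no reset: what is moved stays moved. The work goes in short steps, Python scripts to look and compute and a tool call to move; the robot and the scene stay as the last step left them, time stands still between calls to the robot, and variables do not carry over. Pictures are saved under pics/ and viewed, on a budget of 10 in all, crops included, one or two more only if the job needs it, and the job is handed in when it is done.

Besides the shell and the picture viewer there is one more tool, called as name(argument=value, ...), one argument or row to a line, values as JSON. servo_tool: Moves the arm, as the interface text tells. Its arguments: {"type":"object","properties":{"motion":{"type":"array","items":{"type":"array","items":{"type":"number"}}},"grip_force":{"type":"number"}},"required":["motion"]}

```bash
mkdir -p pics
python3 - <<'E'
from rig import r
import cv2,numpy as np
for n in ("scene","top"):
    f=r.grab_frame(n); cv2.imwrite(f"pics/{n}0.png",f[:,:,::-1])
    print(n,r.calibration(n))
print(r.calibration("wrist")); print(r.sense())
E
```

```text
scene {'fx': 424.9338996480035, 'fy': 424.9338996480035, 'cx': 317.04039789723646, 'cy': 198.3555085393094, 'R': array([[ 5.50576377e-01,  8.34784751e-01, -2.71685017e-04],
       [ 5.88635758e-01, -3.88461280e-01, -7.08946950e-01],
       [-5.91923642e-01,  3.90169520e-01, -7.05261759e-01]]), 't': array([-280.28671298, -239.4619878 , 1391.54158367])}
top {'fx': 362.71310966933214, 'fy': 362.71310966933214, 'cx': 316.91339020162155, 'cy': 197.1674318881712, 'R': array([[-0.01304776, -0.99990906,  0.00340893],
       [-0.96943765,  0.0118147 , -0.24505318],
       [ 0.24499062, -0.00650214, -0.96950364]]), 't': array([ -5.66731883, 544.9002035 , 739.78094881])}
{'fx': 319.55770776276876, 'fy': 319.55770776276876, 'cx': 319.5625810286943, 'cy': 196.98773771192154, 'mount': array([[ 9.99999695e-01, -7.69522729e-04, -1.36212692e-04,
        -7.14519647e-01],
       [-1.23814826e-04, -3.28108257e-01,  9.44640120e-01,
        -1.42416066e+02],
       [-7.71614552e-04, -9.44639815e-01, -3.28108252e-01,
         8.36911981e+01],
       [ 0.00000000e+00,  0.00000000e+00,  0.00000000e+00,
         1.00000000e+00]])}
{'clock': 0.1, 'qpos': array([ 1.14356252e+00,  3.53581871e-01,  1.63401774e+00,  1.22878790e-05,
        1.15520594e+00, -2.38735055e-03]), 'qvel': array([ 0.00029761, -0.00136421, -0.00094099,  0.00144705, -0.00095915,
        0.00088194]), 'joint_efforts': array([ 1.29634373e-03, -6.06363630e+01, -3.42819428e+01,  2.15653326e-04,
        3.74945361e-03,  4.20210085e-06]), 'eef_pos': array([257.43469559, 569.07537829, 230.65287366]), 'tcp_rot': array([-1.57078220e+00,  1.21286807e-03,  1.14594491e+00]), 'contact_force': array([ 0.72093791,  0.333841  , -0.10084577]), 'wrist_torque': array([ 0.06196383,  0.0576009 , -0.02417478]), 'opening': 0.9965468750350231}
```

View pics/top0.png

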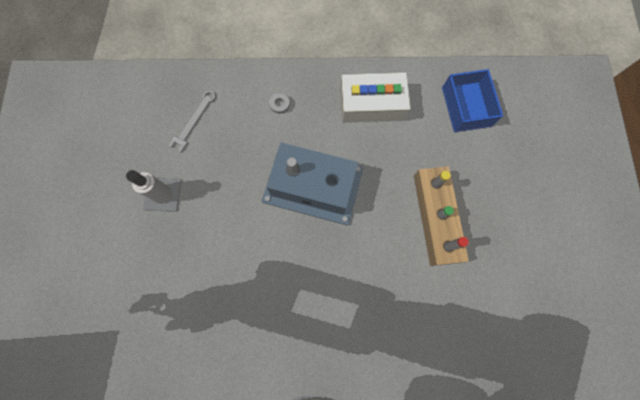

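View pics/scene0.png

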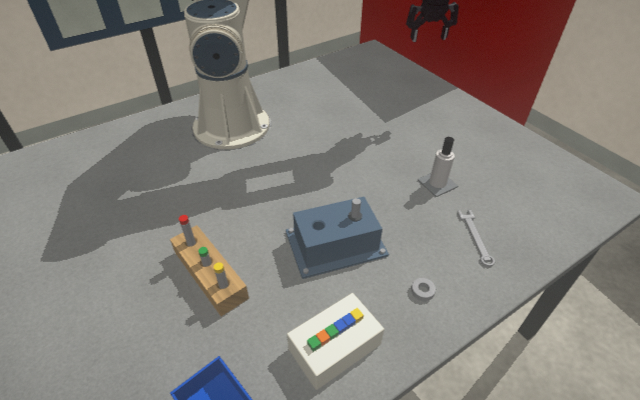

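The top view shows the rod handle top at (131,175), the bore at (332,180), the fixed post top at (292,161), and the caps at yellow (446,175), green (449,211) and red (463,242). The scene view shows the handle top at (448,140), the bore at (319,225), the post top at (356,202), and the caps at red (184,218), green (203,250) and yellow (219,266).

```bash
cat > h.py <<'E'
from rig import r
import cv2,numpy as np
from scipy.spatial.transform import Rotation as Ro
def pose(s=None):
    s=s or r.sense(); return Ro.from_euler('xyz',s['tcp_rot']).as_matrix(),np.array(s['eef_pos'])
def onplane(c,R,t,uv,z):
    d=R.T@np.array([(uv[0]-c['cx'])/c['fx'],(uv[1]-c['cy'])/c['fy'],1]); o=-R.T@t
    return o+d*(z-o[2])/d[2]
def fixed(n,uv,z):
    c=r.calibration(n); return onplane(c,c['R'],c['t'],uv,z)
def wcam(p):
    c=r.calibration('wrist'); M=c['mount']; R=p[0]@M[:3,:3]; t=p[0]@M[:3,3]+p[1]
    return c,R.T,-R.T@t
def wrist(p,uv,z): return onplane(*wcam(p),uv,z)
def wproj(p,X):
    c,R,t=wcam(p); q=R@np.array(X)+t; return c['fx']*q[0]/q[2]+c['cx'],c['fy']*q[1]/q[2]+c['cy']
def togo(target,yaw=None,p=None):
    "shift in tool axes (m) and turn about tool y (units of 10 deg) to a downward pose"
    R,x=p or pose(); d=R.T@(np.array(target)-x)/1000
    out=[d.round(4)]
    if yaw is not None:
        G=Ro.from_euler('xyz',[-np.pi/2,0,yaw]).as_matrix()
        out.append((Ro.from_matrix(R.T@G).as_rotvec(degrees=True)/10).round(3))
    return out
E
python3 - <<'E'
from h import *
for n,a,b,z in [("handle",(131,175),(448,140),155),("bore",(332,180),(319,225),85),("fpost",(292,161),(356,202),135),("yel",(446,175),(219,266),110),("grn",(449,211),(203,250),90),("red",(463,242),(184,218),130)]:
    print(n,fixed("top",a,z).round(),fixed("scene",b,z).round())
E
```

```text
handle [573. 360. 155.] [576. 355. 155.]
bore [579. -46.  85.] [584. -44.  85.]
fpost [606.  39. 135.] [609.  39. 135.]
yel [ 580. -289.  110.] [ 583. -286.  110.]
grn [ 505. -295.   90.] [ 510. -294.   90.]
red [ 433. -302.  130.] [ 438. -300.  130.]
```

```bash
python3 -c "
from h import *
print(togo((574,358,250),np.pi/2))"
```

```text
[array([-0.0619, -0.0193, -0.3754]), array([-2.000e-03, -2.434e+00, -7.000e-03])]
```

servo_tool(
  motion=[
    [1, -0.01, -0.019, -0.06, 0, -0.4, 0],
    [1, -0.02, -0.019, -0.12, 0, -0.8, 0],
    [1, -0.03, -0.019, -0.18, 0, -1.2, 0],
    [1, -0.04, -0.019, -0.24, 0, -1.6, 0],
    [1, -0.05, -0.019, -0.3, 0, -2.0, 0],
    [1, -0.062, -0.019, -0.36, 0, -2.43, 0],
    [1, -0.062, -0.019, -0.375, 0, -2.43, 0],
    [1, -0.062, -0.019, -0.375, 0, -2.43, 0],
    [1, -0.062, -0.019, -0.375, 0, -2.43, 0],
  ],
)

```text
clock: 1.23
eef_pos: [572.4, 359.3, 250.0]
tcp_rot: [-1.57, 0.0, 1.571]
contact_force: [0.2, -0.2, -0.1]
opening: 1.0
```

Run:
```python
from h import *
p=pose(); f=r.grab_frame("wrist"); cv2.imwrite("pics/w1.png",f[:,:,::-1]); print(p, r.sense()['qpos']); np.save("p1.npy",np.c_[p[0],p[1]])
print(wproj(p,(574,358,155)),wproj(p,(574,358,105)))
```

```text
(array([[ 9.30781201e-05, -9.79015228e-04, -9.99999516e-01],
       [ 9.99999995e-01, -2.76345370e-05,  9.31052193e-05],
       [-2.77256750e-05, -9.99999520e-01,  9.79012652e-04]]), array([572.4093501 , 359.29670834, 250.02533599])) [ 5.58413047e-01  4.16620156e-01  1.49562387e+00  4.21057742e-04
  1.22996480e+00 -1.01298975e+00]
(np.float64(319.31462844235773), np.float64(200.90394958938475)) (np.float64(319.3714137995733), np.float64(182.84390014125182))
```

View pics/w1.png

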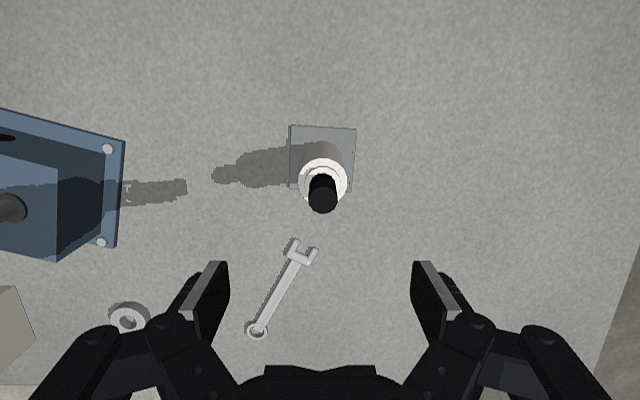

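The wrist picture shows the handle top centred near (322,200) and the stand mouth near (323,183), against predictions of (319,201) and (319,183). The rod is therefore at about (574,360). I'll go down to TCP z 117 and close on the handle.

servo_tool(
  motion=[
    [1, 0.001, 0.05, -0.002, 0, 0, 0],
    [1, 0.001, 0.1, -0.002, 0, 0, 0],
    [1, 0.001, 0.133, -0.002, 0, 0, 0],
    [1, 0.001, 0.133, -0.002, 0, 0, 0],
    [-1, 0.001, 0.133, -0.002, 0, 0, 0],
    [-1, 0.001, 0.133, -0.002, 0, 0, 0],
    [-1, 0.001, 0.133, -0.002, 0, 0, 0],
    [-1, 0.001, 0.133, -0.002, 0, 0, 0],
    [-1, 0.001, 0.133, -0.002, 0, 0, 0],
    [-1, 0.001, 0.133, -0.002, 0, 0, 0],
  ],
  grip_force=60,
)

```text
clock: 2.52
eef_pos: [576.2, 359.8, 118.6]
tcp_rot: [-1.572, -0.001, 1.57]
contact_force: [-1.1, -0.2, 5.5]
opening: 0.266
```

servo_tool(
  motion=[
    [-1, 0, -0.04, 0, 0, 0, 0],
    [-1, 0, -0.1, 0, 0, 0, 0],
    [-1, 0, -0.15, 0, 0, 0, 0],
    [-1, -0.06, -0.15, -0.001, 0, 0, 0],
    [-1, -0.12, -0.15, -0.002, 0, 0, 0],
    [-1, -0.18, -0.15, -0.003, 0, 0, 0],
    [-1, -0.24, -0.15, -0.004, 0, 0, 0],
    [-1, -0.3, -0.15, -0.005, 0, 0, 0],
    [-1, -0.36, -0.15, -0.006, 0, 0, 0],
    [-1, -0.405, -0.15, -0.006, 0, 0, 0],
    [-1, -0.405, -0.15, -0.006, 0, 0, 0],
    [-1, -0.405, -0.15, -0.006, 0, 0, 0],
  ],
)

```text
clock: 4.03
eef_pos: [581.3, -45.3, 267.3]
tcp_rot: [-1.571, -0.001, 1.569]
contact_force: [0.2, 0.4, -0.5]
opening: 0.263
```

Run:
```python
from h import *
p=pose(); f=r.grab_frame("wrist"); g=r.grab_frame("scene"); print(p,r.sense()['opening'],r.sense()['contact_force'])
c=np.hstack([f[60:400,200:520],cv2.resize(g[100:270,260:420],None,fx=2,fy=2)]); cv2.imwrite("pics/w2.png",c[:,:,::-1])
x=p[1]; print('bore pred',wproj(p,(581,-45,85)),'fpost',wproj(p,(607,39,135)),'tip pred',wproj(p,(x[0],x[1],x[2]-114)))
```

```text
(array([[ 1.47983106e-03, -1.13607857e-04, -9.99998899e-01],
       [ 9.99998778e-01,  5.04056913e-04,  1.47977362e-03],
       [ 5.03888244e-04, -9.99999867e-01,  1.14353638e-04]]), array([581.27771352, -45.30034331, 267.32273197])) 0.2653870600984759 [ 0.11692924 -0.09676651 -1.3830104 ]
bore pred (np.float64(320.8351859773181), np.float64(170.81013643312616)) fpost (np.float64(411.91363429926116), np.float64(211.4723462500674)) tip pred (np.float64(320.80040416343735), np.float64(191.40764544180237))
```

View pics/w2.png

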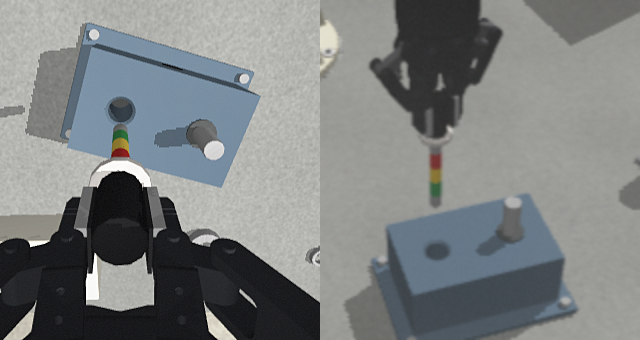

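The wrist half of the picture puts the bore at full-frame (321,170), against a prediction of (320.8,170.8). The fixed post top is at (413,210), against (412,211), and the tip is at about (320,186). These agree to within a few mm, so I'll lower to just past 30 mm depth.

servo_tool(
  motion=[
    [-1, 0, 0.04, -0.001, 0, 0, 0],
    [-1, 0, 0.06, -0.002, 0, 0, 0],
    [-1, 0, 0.075, -0.002, 0, 0, 0],
    [-1, 0, 0.085, -0.002, 0, 0, 0],
    [-1, 0, 0.092, -0.002, 0, 0, 0],
    [-1, 0, 0.097, -0.002, 0, 0, 0],
    [-1, 0, 0.1, -0.002, 0, 0, 0],
    [-1, 0, 0.1, -0.002, 0, 0, 0],
    [-1, 0, 0.1, -0.002, 0, 0, 0],
    [-1, 0, 0.1, -0.002, 0, 0, 0],
  ],
)

```text
clock: 5.38
eef_pos: [583.6, -45.6, 167.6]
tcp_rot: [-1.571, 0.0, 1.57]
contact_force: [-0.9, -0.1, -1.6]
opening: 0.266
```

servo_tool(
  motion=[
    [-1, 0, 0.002, 0, 0, 0, 0],
    [-1, 0, 0.004, 0, 0, 0, 0],
    [-1, 0, 0.004, 0, 0, 0, 0],
  ],
)

```text
clock: 5.75
eef_pos: [583.2, -45.6, 163.0]
tcp_rot: [-1.57, -0.0, 1.57]
contact_force: [-0.8, -0.4, -1.0]
opening: 0.267
```

Nothing touched at 35 mm, so I'll go on to about 51 mm.

servo_tool(
  motion=[
    [-1, 0, 0.006, 0, 0, 0, 0],
    [-1, 0, 0.01, 0, 0, 0, 0],
    [-1, 0, 0.013, 0, 0, 0, 0],
    [-1, 0, 0.015, 0, 0, 0, 0],
    [-1, 0, 0.016, 0, 0, 0, 0],
    [-1, 0, 0.016, 0, 0, 0, 0],
    [-1, 0, 0.016, 0, 0, 0, 0],
  ],
)

```text
clock: 6.62
eef_pos: [583.5, -45.6, 147.4]
tcp_rot: [-1.571, 0.0, 1.57]
contact_force: [-0.0, 0.4, -1.4]
opening: 0.265
```

servo_tool(
  motion=[
    [-1, 0, 0.002, 0, 0, 0, 0],
    [-1, 0, 0.004, 0, 0, 0, 0],
    [-1, 0, 0.004, 0, 0, 0, 0],
    [-1, 0, 0.004, 0, 0, 0, 0],
  ],
)

```text
clock: 7.12
eef_pos: [583.5, -45.6, 143.3]
tcp_rot: [-1.571, 0.0, 1.57]
contact_force: [0.5, 0.3, -0.7]
opening: 0.262
```

servo_tool(
  motion=[
    [-1, 0, 0.006, 0, 0, 0, 0],
    [-1, 0, 0.01, 0, 0, 0, 0],
    [-1, 0, 0.013, 0, 0, 0, 0],
    [-1, 0, 0.015, 0, 0, 0, 0],
    [-1, 0, 0.016, 0, 0, 0, 0],
    [-1, 0, 0.016, 0, 0, 0, 0],
    [-1, 0, 0.016, 0, 0, 0, 0],
    [-1, 0, 0.016, 0, 0, 0, 0],
  ],
)

```text
clock: 8.12
eef_pos: [584.0, -45.6, 128.4]
tcp_rot: [-1.572, 0.0, 1.57]
contact_force: [-1.2, 0.4, 7.4]
opening: 0.265
```

Contact of about 8 N at a tip depth of about 70 mm means the red post. I'll hold there and look to confirm.

servo_tool(
  motion=[
    [-1, 0, 0.001, 0, 0, 0, 0],
    [-1, 0, 0.001, 0, 0, 0, 0],
    [-1, 0, 0.001, 0, 0, 0, 0],
    [-1, 0, 0.001, 0, 0, 0, 0],
  ],
)

```text
clock: 8.62
eef_pos: [584.4, -45.6, 128.2]
tcp_rot: [-1.573, 0.0, 1.57]
contact_force: [-3.6, 0.3, 14.4]
opening: 0.263
```

Run:
```python
from h import *
p=pose(); f=r.grab_frame("wrist"); g=r.grab_frame("scene"); print(p[1],r.sense()['contact_force'])
c=np.hstack([f[60:400,200:520],cv2.resize(g[150:270,260:420],(453,340),interpolation=cv2.INTER_CUBIC)]); cv2.imwrite("pics/w3.png",c[:,:,::-1])
```

```text
[584.44170918 -45.6217349  128.2014456 ] [-3.06153458  0.76978058 14.7744962 ]
```

View pics/w3.png

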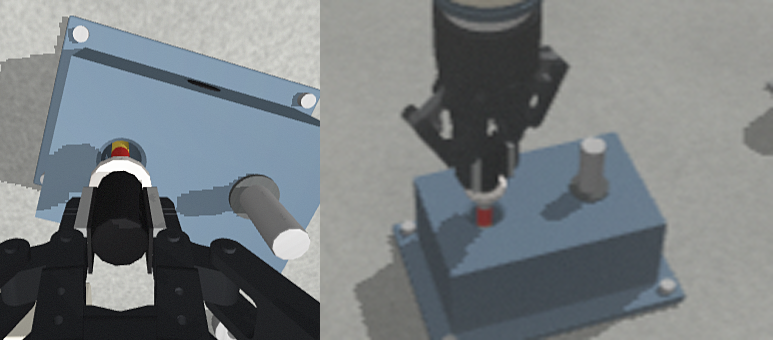

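The red band stands at the bore mouth in both views. At left (121,150) the shaft is red directly under the collar, and the scene half shows red at the mouth. I'll take the rod back to its stand.

servo_tool(
  motion=[
    [-1, 0, -0.03, 0, 0, 0, 0],
    [-1, 0, -0.08, 0, 0, 0, 0],
    [-1, 0, -0.141, 0, 0, 0, 0],
    [-1, 0.05, -0.141, 0.002, 0, 0, 0],
    [-1, 0.11, -0.141, 0.004, 0, 0, 0],
    [-1, 0.17, -0.141, 0.006, 0, 0, 0],
    [-1, 0.23, -0.141, 0.008, 0, 0, 0],
    [-1, 0.29, -0.141, 0.008, 0, 0, 0],
    [-1, 0.35, -0.141, 0.008, 0, 0, 0],
    [-1, 0.405, -0.141, 0.008, 0, 0, 0],
    [-1, 0.405, -0.141, 0.008, 0, 0, 0],
    [-1, 0.405, -0.141, 0.008, 0, 0, 0],
  ],
)

```text
clock: 10.22
eef_pos: [575.4, 359.1, 266.8]
tcp_rot: [-1.57, 0.001, 1.571]
contact_force: [0.0, -1.1, -0.1]
opening: 0.266
```

Run:
```python
from h import *
p=pose(); f=r.grab_frame("wrist"); print(p[1],r.sense()['contact_force'])
cv2.imwrite("pics/w4.png",cv2.resize(f[120:290,220:420],None,fx=2.5,fy=2.5,interpolation=cv2.INTER_CUBIC)[:,:,::-1])
x=p[1]; print('stand pred',wproj(p,(574.5,360,105)),'tip pred',wproj(p,(x[0],x[1],x[2]-114)))
```

```text
[575.40525727 359.11479994 266.82859343] [ 0.13471443 -1.03976767 -0.89253785]
stand pred (np.float64(321.7394030272112), np.float64(175.48101838920056)) tip pred (np.float64(320.98668636477555), np.float64(191.46793588847353))
```

View pics/w4.png

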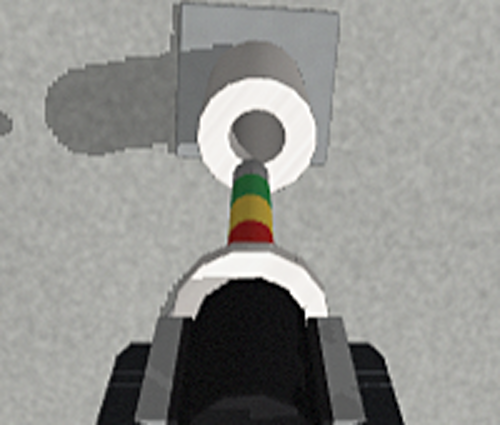

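The stand hole is at full-frame (323,174) and the rod tip at (321,186), so the tip needs about +2 mm in x and y. I'll lower it in.

servo_tool(
  motion=[
    [-1, 0.002, 0.02, -0.002, 0, 0, 0],
    [-1, 0.002, 0.04, -0.002, 0, 0, 0],
    [-1, 0.002, 0.055, -0.002, 0, 0, 0],
    [-1, 0.002, 0.075, -0.001, 0, 0, 0],
    [-1, 0.002, 0.1, 0, 0, 0, 0],
    [-1, 0.002, 0.125, 0, 0, 0, 0],
    [-1, 0.002, 0.14, 0, 0, 0, 0],
    [-1, 0.002, 0.146, 0, 0, 0, 0],
    [-1, 0.002, 0.148, 0, 0, 0, 0],
    [-1, 0.002, 0.148, 0, 0, 0, 0],
  ],
)

```text
clock: 11.52
eef_pos: [576.1, 361.7, 120.0]
tcp_rot: [-1.572, -0.001, 1.57]
contact_force: [0.3, 0.3, -1.0]
opening: 0.261
```

servo_tool(
  motion=[
    [-0.2, 0, 0.001, 0, 0, 0, 0],
    [0.2, 0, 0.001, 0, 0, 0, 0],
    [1, 0, 0.001, 0, 0, 0, 0],
    [1, 0, 0.001, 0, 0, 0, 0],
    [1, 0, 0.001, 0, 0, 0, 0],
    [1, 0, -0.02, 0, 0, 0, 0],
    [1, 0, -0.06, 0, 0, 0, 0],
    [1, 0, -0.11, 0, 0, 0, 0],
    [1, 0, -0.13, 0, 0, 0, 0],
    [1, 0, -0.13, 0, 0, 0, 0],
    [1, 0, -0.13, 0, 0, 0, 0],
  ],
)

```text
clock: 12.9
eef_pos: [574.9, 360.9, 247.7]
tcp_rot: [-1.569, 0.001, 1.57]
contact_force: [0.6, -0.4, -0.6]
opening: 0.998
```

Run:
```python
from h import *
p=pose(); f=r.grab_frame("wrist"); print(p[1])
cv2.imwrite("pics/w5.png",f[100:260,200:440,::-1])
print('stand pred',wproj(p,(573.5,361,105)),'handle top',wproj(p,(573.5,361,155)))
print(togo((436,-301,250),np.pi/2))
```

```text
[574.90568542 360.94638362 247.74223564]
stand pred (np.float64(321.0040589913134), np.float64(180.5913829815282)) handle top (np.float64(321.1789053642213), np.float64(198.38885601390157))
[array([-0.6619, -0.0013,  0.1384]), array([-0.015, -0.004, -0.009])]
```

View pics/w5.png

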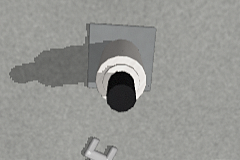

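The rod is seated: its handle top is at (321,197), against a prediction of (321,198). Next I'll go above the red post.

servo_tool(
  motion=[
    [1, -0.05, -0.002, 0.01, 0, 0, 0],
    [1, -0.11, -0.002, 0.023, 0, 0, 0],
    [1, -0.17, -0.002, 0.035, 0, 0, 0],
    [1, -0.23, -0.002, 0.048, 0, 0, 0],
    [1, -0.29, -0.002, 0.06, 0, 0, 0],
    [1, -0.35, -0.002, 0.073, 0, 0, 0],
    [1, -0.41, -0.002, 0.085, 0, 0, 0],
    [1, -0.47, -0.002, 0.098, 0, 0, 0],
    [1, -0.53, -0.002, 0.11, 0, 0, 0],
    [1, -0.59, -0.002, 0.123, 0, 0, 0],
    [1, -0.64, -0.002, 0.135, 0, 0, 0],
    [1, -0.662, -0.002, 0.138, 0, 0, 0],
  ],
)

```text
clock: 14.45
eef_pos: [435.6, -302.5, 249.7]
tcp_rot: [-1.568, -0.001, 1.568]
contact_force: [0.6, 0.2, 0.3]
opening: 0.996
```

servo_tool(
  motion=[
    [1, 0, 0, 0, 0, 0, 0],
    [1, 0, 0, 0, 0, 0, 0],
    [1, 0, 0, 0, 0, 0, 0],
  ],
)

```text
clock: 14.82
eef_pos: [437.4, -299.4, 250.9]
tcp_rot: [-1.57, -0.001, 1.571]
contact_force: [0.5, -0.2, 0.3]
opening: 0.998
```

Run:
```python
from h import *
p=pose(); f=r.grab_frame("wrist"); print(p[1])
cv2.imwrite("pics/w6.png",f[:,100:540,::-1])
for X in ((436,-301,130),(508,-295,90),(582,-288,110)): print('pred',wproj(p,X))
hsv=cv2.cvtColor(f,cv2.COLOR_RGB2HSV); m=((hsv[:,:,1]>170)&(hsv[:,:,2]>90)&((hsv[:,:,0]<5)|(hsv[:,:,0]>175))).astype(np.uint8)
n,l,s,c=cv2.connectedComponentsWithStats(m); i=1+s[1:,4].argmax(); print(s[i],c[i],wrist(p,c[i],130))
```

```text
[ 437.36064071 -299.37881442  250.91897014]
pred (np.float64(318.87645184105924), np.float64(187.47945824318188))
pred (np.float64(324.68808048341657), np.float64(241.24919259012344))
pred (np.float64(331.1574562828671), np.float64(311.87705276341904))
[307 174  22  24 410] [317.73414634 185.7902439 ] [ 434.47457578 -301.98311261  130.        ]
```

View pics/w6.png

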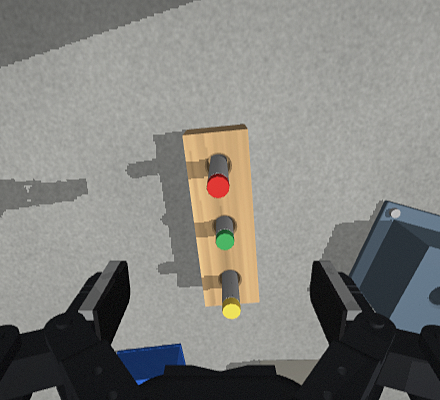

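The red cap is at (318,186) full-frame, which gives (435,-302) and agrees with the earlier estimate. The other two posts are where predicted. I'll grip it near the top.

servo_tool(
  motion=[
    [1, -0.002, 0.05, 0.002, 0, 0, 0],
    [1, -0.002, 0.1, 0.002, 0, 0, 0],
    [1, -0.002, 0.14, 0.002, 0, 0, 0],
    [1, -0.002, 0.157, 0.002, 0, 0, 0],
    [1, -0.002, 0.157, 0.002, 0, 0, 0],
    [-1, -0.002, 0.157, 0.002, 0, 0, 0],
    [-1, -0.002, 0.157, 0.002, 0, 0, 0],
    [-1, -0.002, 0.157, 0.002, 0, 0, 0],
    [-1, -0.002, 0.157, 0.002, 0, 0, 0],
    [-1, -0.002, 0.157, 0.002, 0, 0, 0],
    [-1, -0.002, 0.157, 0.002, 0, 0, 0],
  ],
  grip_force=60,
)

```text
clock: 16.25
eef_pos: [435.6, -302.5, 95.0]
tcp_rot: [-1.572, 0.0, 1.57]
contact_force: [-0.1, 2.4, 5.6]
opening: 0.218
```

servo_tool(
  motion=[
    [-1, 0, -0.04, 0, 0, 0, 0],
    [-1, 0, -0.09, 0, 0, 0, 0],
    [-1, 0, -0.125, 0, 0, 0, 0],
    [-1, 0.05, -0.125, -0.025, 0, 0, 0],
    [-1, 0.1, -0.125, -0.055, 0, 0, 0],
    [-1, 0.15, -0.125, -0.085, 0, 0, 0],
    [-1, 0.2, -0.125, -0.115, 0, 0, 0],
    [-1, 0.24, -0.125, -0.135, 0, 0, 0],
    [-1, 0.257, -0.125, -0.145, 0, 0, 0],
    [-1, 0.257, -0.125, -0.145, 0, 0, 0],
    [-1, 0.257, -0.125, -0.145, 0, 0, 0],
    [-1, 0.257, -0.125, -0.145, 0, 0, 0],
  ],
)

```text
clock: 17.75
eef_pos: [579.9, -46.8, 219.3]
tcp_rot: [-1.571, 0.0, 1.569]
contact_force: [-0.7, 0.3, -0.9]
opening: 0.214
```

Run:
```python
from h import *
p=pose(); f=r.grab_frame("wrist");g=r.grab_frame("scene"); print(p[1],r.sense()['contact_force'])
c=np.hstack([cv2.resize(f[80:300,220:420],None,fx=2,fy=2,interpolation=cv2.INTER_CUBIC),cv2.resize(g[130:240,270:365],(380,440),interpolation=cv2.INTER_CUBIC)])
cv2.imwrite("pics/w7.png",c[:,:,::-1])
x=p[1]; print('bore pred',wproj(p,(580.4,-45,85)),'foot pred',wproj(p,(x[0],x[1],x[2]-85)),wproj(p,(x[0]+1,x[1],x[2]-85)))
```

```text
[579.89616297 -46.82127835 219.30107052] [ 0.24845428  0.36421126 -1.42561378]
bore pred (np.float64(322.8393775127915), np.float64(184.96356255672586)) foot pred (np.float64(321.03176985478046), np.float64(203.32889224519516)) (np.float64(321.0336176250105), np.float64(204.56404279293807))
```

View pics/w7.png

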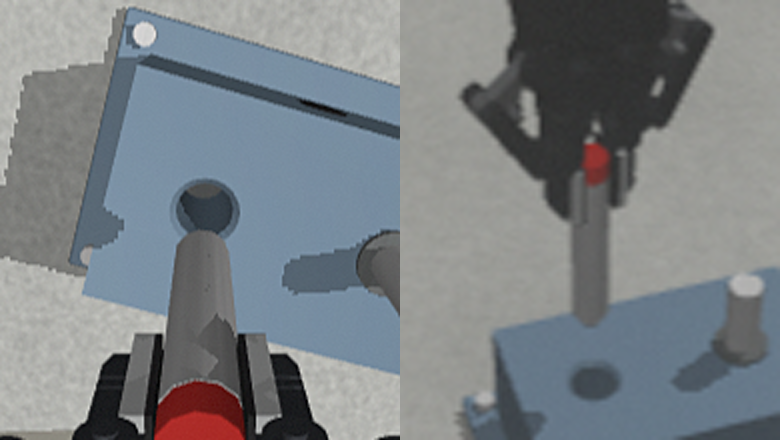

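The bore is at full-frame (322.5,185), as predicted, and the foot's silhouette sits where it should for an upright post. It needs about +1 mm in y. I'll lower it.

servo_tool(
  motion=[
    [-1, 0.001, 0.02, 0, 0, 0, 0],
    [-1, 0.001, 0.04, 0, 0, 0, 0],
    [-1, 0.001, 0.048, 0, 0, 0, 0],
    [-1, 0.001, 0.055, 0, 0, 0, 0],
    [-1, 0.001, 0.062, 0, 0, 0, 0],
    [-1, 0.001, 0.068, 0, 0, 0, 0],
    [-1, 0.001, 0.072, 0, 0, 0, 0],
    [-1, 0.001, 0.072, 0, 0, 0, 0],
  ],
)

```text
clock: 18.85
eef_pos: [580.3, -44.6, 147.1]
tcp_rot: [-1.57, -0.0, 1.57]
contact_force: [-0.6, 0.1, -1.4]
opening: 0.219
```

servo_tool(
  motion=[
    [-1, 0, 0.01, 0, 0, 0, 0],
    [-1, 0, 0.02, 0, 0, 0, 0],
    [-1, 0, 0.03, 0, 0, 0, 0],
    [-1, 0, 0.038, 0, 0, 0, 0],
    [-1, 0, 0.043, 0, 0, 0, 0],
    [-1, 0, 0.046, 0, 0, 0, 0],
    [-1, 0, 0.047, 0, 0, 0, 0],
    [-1, 0, 0.047, 0, 0, 0, 0],
    [-1, 0, 0.047, 0, 0, 0, 0],
  ],
)

```text
clock: 19.98
eef_pos: [580.6, -44.6, 100.5]
tcp_rot: [-1.571, 0.0, 1.57]
contact_force: [0.7, -0.3, -1.3]
opening: 0.215
```

servo_tool(
  motion=[
    [-0.3, 0, 0.001, 0, 0, 0, 0],
    [0, 0, 0.001, 0, 0, 0, 0],
    [0.4, 0, 0.001, 0, 0, 0, 0],
    [0.4, 0, 0.001, 0, 0, 0, 0],
    [0.4, 0, 0.001, 0, 0, 0, 0],
    [0.4, 0, -0.03, 0, 0, 0, 0],
    [0.4, 0, -0.08, 0, 0, 0, 0],
    [0.4, 0, -0.14, 0, 0, 0, 0],
    [0.4, 0, -0.19, 0.06, 0, 0, 0],
    [0.4, 0, -0.2, 0.12, 0, 0, 0],
    [0.4, 0, -0.2, 0.12, 0, 0, 0],
    [0.4, 0, -0.2, 0.12, 0, 0, 0],
  ],
)

```text
clock: 21.48
eef_pos: [460.5, -44.5, 300.8]
tcp_rot: [-1.572, 0.0, 1.57]
contact_force: [-0.1, -0.1, 0.3]
opening: 0.699
```

Run:
```python
from h import *
p=pose(); f=r.grab_frame("scene"); t=r.grab_frame("top"); print(p[1])
c=np.vstack([cv2.resize(f[120:320,160:480],(640,400)),cv2.resize(t[140:270,110:490],(640,219))])[:600]
cv2.imwrite("pics/w8.png",c[:,:,::-1])
def pr(n,X):
    c=r.calibration(n); q=c['R']@np.array(X)+c['t']; return c['fx']*q[0]/q[2]+c['cx'],c['fy']*q[1]/q[2]+c['cy']
for z in (135,145,155): u,v=pr("scene",(581,-45,z)); print(z,(u-160)*2,(v-120)*2)
```

```text
[460.45880562 -44.54160351 300.82200179]
135 315.89547420941074 178.80920838190946
145 315.9067795751539 172.48330063328638
155 315.9182581290387 166.06048560795188
```

View pics/w8.png

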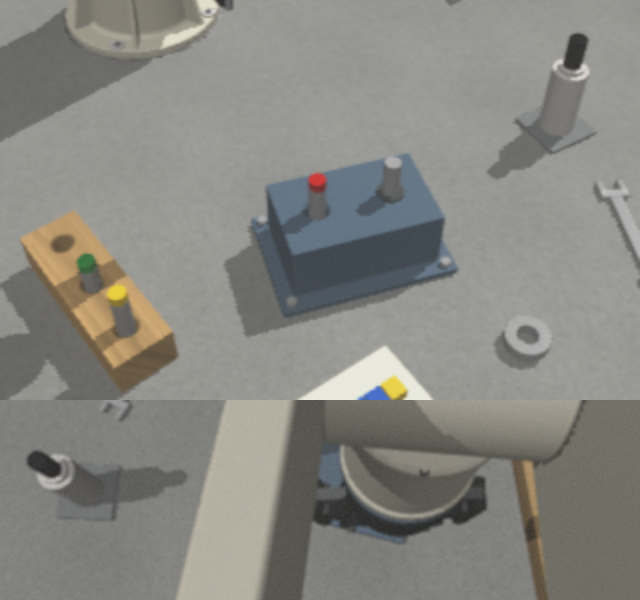

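The red cap's top is at (318,180) in the crop, against (316,179) predicted for fully home at z 135. It stands upright and level with the fixed post. Green and yellow are still in the rack, the rod is in its stand and the gripper is clear, so I'm handing in.

```bash
python3 -c "
from rig import r
print(r.sign_off())"
```

```text
the job is handed in; nothing more can be done
None
```

I measured the bore with the depth rod, put the rod back in its stand, and stood the red post fully home in the bore. The job was handed in at about 21.6 s of the 72 s allowed; no verdict is reported.

- **Bore depth:** the rod met the bottom at about 70 mm, pressing with 7–15 N for more than 0.5 s. The red band stood at the mouth of the bore.
- **Rod:** after release, its handle top was within about 1–2 px of where a seated rod should appear.
- **Red post:** the last picture shows its cap within about 2 px of the fully-home, level position, and upright. I felt no clear bottom contact while lowering it, and let go about 0.5 mm above the expected depth.
- **Other posts:** green and yellow are still upright in the rack. I checked them only by eye in that last picture, because the arm hid most of the rack from the top camera.
- **Gripper:** it ended clear of everything.

No check failed. The one small disagreement was the rod tip appearing about 4–5 mm off the tool axis while held, which stayed inside the clearances.

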